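Make up two switchgear kits

ROBOT

A 6-joint arm with a two-finger parallel gripper is mounted at the origin on the work surface. World frame = base frame: x ahead of the robot, y to its left, z up, the work surface at z = 0. Lengths are in mm, angles in rad, forces in N, time in s.
With the tool pointing down it reaches from about 350 to 775 mm from the base axis. Payload 7.3 kg.
Tool frame: the origin (TCP) lies at the very end of the fingers, on their centre line; the grasp point (between the pads) lies 19 mm behind it; z points along the fingers, y is the line along which they close (so a half turn about z gives the same grasp; the last joint's range is limited). The gripper opens to 92 mm and grips with 3 to 60 N. Pads are 19 mm wide; open, the fingers measure 130 mm over their backs; the gripper's body (75 mm by 190 mm) begins 47 mm behind the grasp point.
Start: joints at [1.006, 0.342, 1.524, -0, 1.275, -0.146], TCP at [213.487, 479.654, 226.741] pointing down, gripper open.
Joint ranges: [-2.53, 2.53], [-0.77, 2.02], [0.04, 2.7], [-1, 4.14], [0.28, 2.66], [-3.11, 3.11]. Speed limits (rad/s): [2.57, 2.57, 3.14, 3.14, 3.14, 3.14].

INTERFACE

Orientations are given as [roll, pitch, yaw] about the fixed x, y, z axes, in that order (R = Rz(yaw) Ry(pitch) Rx(roll)).
In Python, from plant import * gives the robot as it stands.
- The arm moves only by the tool arm_command, never from a script. Its arguments are lists of equal length, an entry for each row: "gripper": the finger opening in mm, from 0 to 91.8; "dp": the shift along the tool's x, y, z in units of 25 mm (1.0 is 25 mm), a list of three; "twist": the turn about the tool's z in units of 5 degrees (1.0 is 5 degrees). A call has exactly 5 rows; each row shifts and turns the commanded pose from where the row before left it, along the tool's axes as they then stand; what a row does not reach is not made up. A row lasts 1/8 s, in which the tool goes at most 62.5 mm and 10.7 degrees, less where a joint would pass 70% of its speed; a pose out of reach is approached as far as the arm can. A call is refused whole if a number of a shift passes 1 or a number of a turn 1, either way. A call with a gripper value outside its range is refused whole. The fingers move at their own pace and stop on an object; the grip force is fixed at half the most. Time passes only in rows, so rows that do not move let the fingers close, or fill a call up. It gives the time, the measured TCP pose, the force, the opening and the grip force at its end, in the units of the state.
- get_obs(): the state, without advancing time (a new reading comes with each control period).
- capture(name): name is "scene" or "top" or "wrist"; returns the picture (420x560x3 uint8, red, green, blue); there is no depth.
- get_calibration(name): a dict with "mtx" (3x3 intrinsics, pixels), "position" and "attitude" of the camera in the world; the wrist camera has in their place "mount" (4x4, takes a point from camera to tool coordinates, whose origin is the TCP and whose axes are the flange's). Camera axes: x right, y down, z forward; pixel columns grow to the right and rows downward; lengths in mm; the calibration is good to about 2 mm. The wrist camera is an equidistant fisheye: a pixel r from the principal point sees the ray r / f radians off the axis. A picture is of the moment at which its call begins: read the wrist's pose just before it. get_calibration takes no time and is no camera call.
- close_job(): hands the job in; it is judged then, once.
The state is a dict: "time": time; "joint_positions": joint angles; "dq": joint speeds; "tau": joint torques, N m; "tool_pos": TCP position; "tcp_rot": TCP orientation; "contact_force": force on the tool from outside, world axes, zero at the start; "moment": the same for the moment, N m; "grip_width": finger opening in mm; "finger_force": force on a finger pad.
Only numpy, scipy, OpenCV 4.12 (cv2) and the standard library are available. Lean on these libraries where they do the work, as an engineer would, in place of code of your own. Each camera call takes 0.05 s, during which the arm holds its last target. There are 200 camera calls.

TASK

Make up two kits from the stock in the middle of the bench: the two-pole breaker and the black contactor go into the blue tray, the three-pole breaker and the red surge arrester into the pale grey-white tray. Put one part in each compartment, right way up and flat on the tray floor, and let go of it. Leave the isolator switch and the roll of tape where they are.

Things in the scene. Friction and masses are not known exactly. Their poses are not given: they have to be found in the camera images.
- breaker2: Two-pole circuit breaker, white, two black toggles side by side on top; 85 long (its x) x 36 wide (its y), shoulders 45 high at both ends, middle 45 of the length 62 high. Flat parallel sides, to be gripped across the width. Origin: centre of the underside; z up. Loose, stands back down, about 220 g. With the toggles 70 high.
- breaker3: Three-pole circuit breaker, white, three black toggles side by side on top; 85 long (its x) x 54 wide (its y), shoulders 45 high at both ends, middle 45 of the length 62 high. Flat parallel sides, to be gripped across the width. Origin: centre of the underside; z up. Loose, stands back down, about 330 g. With the toggles 70 high.
- arrester: Surge arrester, grey with a red raised middle, no toggles; 85 long (its x) x 36 wide (its y), shoulders 45 high at both ends, middle 45 of the length 62 high. Flat parallel sides, to be gripped across the width. Origin: centre of the underside; z up. Loose, stands back down, about 200 g.
- contactor: Contactor, black with a small blue square on top and brass screws; 80 long (its x) x 45 wide (its y), 50 high at the ends, middle 50 of the length 62 high, 70 with the blue square. Flat parallel sides, to be gripped across the width. Origin: centre of the underside; z up. Loose, about 300 g.
- isolator: Rotary isolator switch, grey body with a yellow plate and a red turning handle on top, 75 x 50, 68 high. Belongs to no kit; stays where it is. Origin: centre of the underside. Loose.
- tape: Roll of black tape lying flat, 64 outer diameter, 18 high. Belongs to no kit; stays where it is. Origin: centre of the underside. Loose.
- tray_blue: Blue shallow kit tray, fixed to the bench, 224 long (its x) x 120 wide (its y), walls 4 thick and 25 high, floor 5 thick. A cross wall (4 thick, 20 high) at the middle of the length makes two compartments, each 106 (x) x 112 (y) inside, centred at x = -55 and x = +55 mm. Origin: centre of the underside; z up.
- tray_grey: Pale grey-white shallow kit tray, fixed to the bench, 224 long (its x) x 120 wide (its y), walls 4 thick and 25 high, floor 5 thick. A cross wall (4 thick, 20 high) at the middle of the length makes two compartments, each 106 (x) x 112 (y) inside, centred at x = -55 and x = +55 mm. Origin: centre of the underside; z up.
Mind the look-alikes: they are no part of the job. Leave any green or orange look-alike of the breaker3 alone. What is shaped like the breaker2 but purple is not meant.

How it is judged:
By the outcome, as a careful person would: the job done as asked, in the order asked, and still so for the second after the job is handed in, with the robot touching nothing.
It also fails if it takes over 120 s, if anything falls off the work surface, if the arm or the gripper's body presses on something with over 40 N, if the wrist force passes 120 N, or if a joint passes its speed limit or range.

## Working session

There is one attempt and no reset: what is moved stays moved. The work goes in short steps, Python scripts to look and compute and a tool call to move; the robot and the scene stay as the last step left them, time stands still between calls to the robot, and variables do not carry over. Pictures are saved under pics/ and viewed, at most 14 in all, crops included, and the job is handed in when it is done.

Besides the shell and the picture viewer there is one more tool, called by a JSON object that holds its "method" and its "body", one argument or row to a line. arm_command: Moves the arm, as the interface text tells. Its arguments: {"type":"object","properties":{"gripper":{"type":"array"},"dp":{"type":"array"},"twist":{"type":"array"}},"required":["gripper","dp","twist"]}

```bash
mkdir -p pics; ls
python3 - <<'E'
from plant import *
import cv2
o=get_obs();print(o)
for n in("top","scene"):
    cv2.imwrite(f"pics/{n}0.png",capture(n)[:,:,::-1]);c=get_calibration(n);print(c)
print(get_calibration("wrist"))
E
```

```text
pics
{'time': 0.0, 'joint_positions': array([ 1.00601854e+00,  3.42675322e-01,  1.52504475e+00,  2.60311210e-06,
        1.27542535e+00, -1.46002313e-01]), 'dq': array([-0.00023582, -0.0011185 ,  0.00041318, -0.00095027,  0.00023744,
       -0.00202355]), 'tau': array([-1.08337135e-03, -4.31255758e+01, -2.44209892e+01,  7.15199788e-02,
        5.63196768e-02, -1.09551365e-04]), 'tool_pos': array([213.23503594, 479.27608114, 226.05990214]), 'tcp_rot': array([-3.14005676e+00, -2.28366565e-04,  2.72281624e+00]), 'contact_force': array([ 0.61245281,  0.36084   , -0.33374311]), 'moment': array([-0.02158869,  0.04696184, -0.00185445]), 'finger_force': 0.0, 'grip_width': 92.03956473164608}
{'mtx': array([[456.489687  ,   0.        , 279.00540985],
       [  0.        , 456.489687  , 211.29167818],
       [  0.        ,   0.        ,   1.        ]]), 'position': array([ 297.13713408,   42.47113358, 1336.17527179]), 'attitude': array([-3.03354768,  0.00353309, -1.5663265 ])}
{'mtx': array([[505.94587659,   0.        , 287.69696947],
       [  0.        , 505.94587659, 213.76099779],
       [  0.        ,   0.        ,   1.        ]]), 'position': array([1326.67903647,  379.16523263,  785.03245057]), 'attitude': array([-2.23724844,  0.01917613,  1.95214294])}
{'mtx': array([[325.1922621 ,   0.        , 282.25958138],
       [  0.        , 325.1922621 , 212.182151  ],
       [  0.        ,   0.        ,   1.        ]]), 'mount': array([[ 1.15480473e-03, -9.55169507e-01, -2.96057222e-01,
         8.14602725e+01],
       [ 9.99999037e-01,  8.75186972e-04,  1.07699352e-03,
        -2.12238494e-03],
       [-7.69605950e-04, -2.96058180e-01,  9.55169598e-01,
        -1.57031224e+02],
       [ 0.00000000e+00,  0.00000000e+00,  0.00000000e+00,
         1.00000000e+00]])}
```

View pics/top0.png

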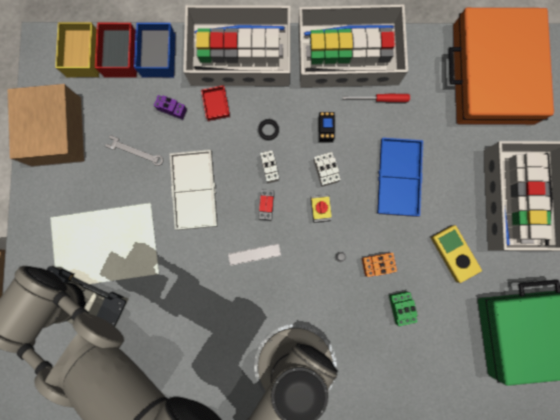

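View pics/scene0.png

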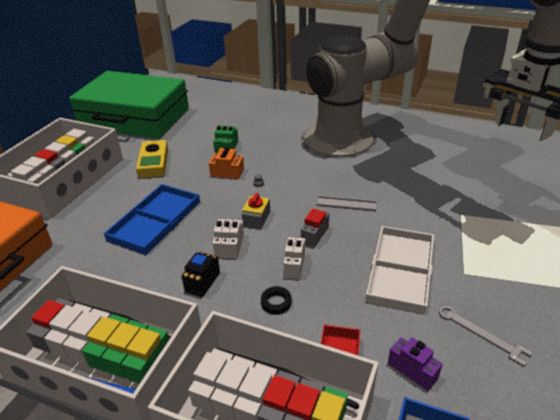

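```bash
cat > h.py <<'E'
from plant import *
import numpy as np, cv2
from scipy.spatial.transform import Rotation as Rn
C={n:get_calibration(n) for n in("top","scene")}
def top(px,z,n="top"):
    c=C[n];R=Rn.from_euler('xyz',c["attitude"]).as_matrix()
    d=(np.c_[np.array(px,float),np.ones(len(px))]@np.linalg.inv(c["mtx"]).T)@R.T
    p=c["position"];return p+d*((np.broadcast_to(z,len(px))-p[2])/d[:,2])[:,None]
def wrist(px,z,pose):
    c=get_calibration("wrist");m=c["mtx"];q=np.array(px,float)-m[:2,2]
    r=np.linalg.norm(q,axis=1);t=r/m[0,0]
    d=np.c_[q/r[:,None]*np.sin(t)[:,None],np.cos(t)]
    R=Rn.from_euler('xyz',pose[1]).as_matrix();M=c["mount"]
    p=pose[0]+R@M[:3,3];d=d@M[:3,:3].T@R.T
    return p+d*((np.broadcast_to(z,len(px))-p[2])/d[:,2])[:,None]
def go(x,y,z,yawdeg):
    o=get_obs();R=Rn.from_euler('xyz',o["tcp_rot"]).as_matrix()
    yaw=np.degrees(o["tcp_rot"][2]);dy=(yawdeg-yaw+180)%360-180
    d=R.T@(np.array([x,y,z])-o["tool_pos"])/25
    R2=Rn.from_euler('xyz',[np.pi,0,np.radians(yawdeg)]).as_matrix()
    d2=R2.T@(np.array([x,y,z])-o["tool_pos"])/25
    print("pose",o["tool_pos"].round(1),"yaw",round(yaw,1),"| now-axes",d.round(2),"target-axes",d2.round(2),"twist",round(-dy/5,2),"t",o["time"])
E
python3 - <<'E'
from h import *
i=cv2.imread("pics/top0.png")[105:235,165:430]
cv2.imwrite("pics/topc.png",cv2.resize(i,None,fx=3,fy=3,interpolation=cv2.INTER_CUBIC))
E
```

```text
(no output)
```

View pics/topc.png

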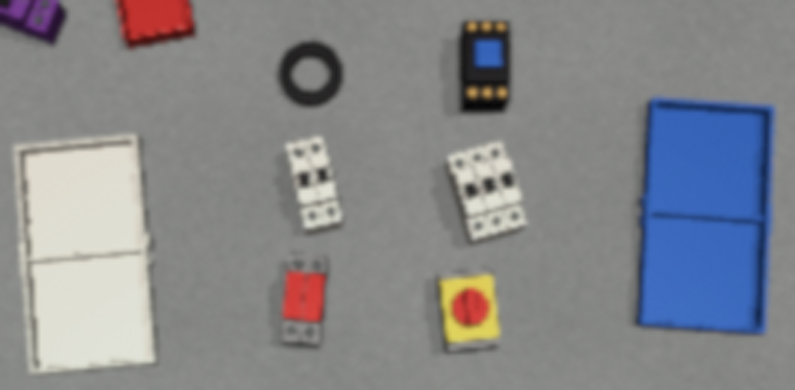

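Run:
```python
from h import *
D={"b2":([(285,143),(323,136),(343,222),(306,231)],45),"b3":([(447,156),(500,142),(526,223),(471,241)],45),
"con":([(463,20),(509,20),(508,100),(462,100)],50),"arr":([(288,256),(327,254),(322,336),(283,336)],45),
"grey":([(14,146),(137,134),(156,362),(30,373)],25),"blue":([(650,99),(773,106),(764,332),(637,325)],25)}
for k,(p,z) in D.items():
    w=top(np.array(p)/3+[165,105],z)[:,:2];c=w.mean(0)
    ax=w[0]+w[1]-w[2]-w[3];L=np.linalg.norm(ax)/2;W=np.linalg.norm(w[0]+w[3]-w[1]-w[2])/2
    a=np.degrees(np.arctan2(ax[1],ax[0]));print(k,c.round(1),"LxW",L.round(1),W.round(1),"ang",a.round(1))
    if z==25: u=ax/2/L; print("  +x comp",(c+55*u).round(1)," -x",(c-55*u).round(1))
```

```text
b2 [568.2  74.9] LxW 87.1 36.8 ang 13.4
b3 [561.5 -89.7] LxW 84.0 54.1 ang 16.2
con [688.4 -89.6] LxW 79.2 44.3 ang -1.1
arr [459.5  82.9] LxW 77.7 37.1 ang -3.1
grey [502.8 297.8] LxW 223.9 121.0 ang 5.8
  +x comp [557.5 303.3]  -x [448.1 292.3]
blue [ 542.7 -304.9] LxW 223.0 121.1 ang -4.1
  +x comp [ 597.5 -308.9]  -x [ 487.8 -301. ]
```

```bash
cat >> h.py <<'E'
def plan(x,y,z,yawdeg,start=None):
    o=get_obs();p=o["tool_pos"] if start is None else np.array(start[:3],float)
    yaw=np.degrees(o["tcp_rot"][2]) if start is None else start[3]
    dy=(yawdeg-yaw+180)%360-180;D=(np.array([x,y,z])-p)/25
    n=int(np.ceil(max(np.hypot(D[0],D[1]),abs(D[2]),abs(dy)/5)));n=-(-n//5)*5
    print("pose",p.round(1),"yaw",round(yaw,1),"t",round(o["time"],2),"rows",n,"tw",round(-dy/5/n,3))
    for i in range(n):
        R=Rn.from_euler('xyz',[np.pi,0,np.radians(yaw+dy*i/n)]).as_matrix()
        print((R.T@D/n).round(2).tolist(),end=" " if (i+1)%5 else "\n")
E
python3 -c "
from h import *
plan(568,75,190,193.4)"
```

```text
pose [213.3 479.3 226.1] yaw 156.0 t 0.1 rows 25 tw -0.299
[-0.78, -0.36, 0.06] [-0.77, -0.38, 0.06] [-0.76, -0.4, 0.06] [-0.75, -0.42, 0.06] [-0.74, -0.44, 0.06]
[-0.73, -0.46, 0.06] [-0.72, -0.48, 0.06] [-0.7, -0.5, 0.06] [-0.69, -0.51, 0.06] [-0.68, -0.53, 0.06]
[-0.66, -0.55, 0.06] [-0.65, -0.57, 0.06] [-0.63, -0.58, 0.06] [-0.62, -0.6, 0.06] [-0.6, -0.62, 0.06]
[-0.58, -0.63, 0.06] [-0.57, -0.65, 0.06] [-0.55, -0.66, 0.06] [-0.53, -0.68, 0.06] [-0.52, -0.69, 0.06]
[-0.5, -0.7, 0.06] [-0.48, -0.71, 0.06] [-0.46, -0.73, 0.06] [-0.44, -0.74, 0.06] [-0.42, -0.75, 0.06]
```

{"method": "arm_command", "body": {
  "gripper": [91,91,91,91,91],
  "dp": [
    [-0.78,-0.36,0.06],
    [-0.77,-0.38,0.06],
    [-0.76,-0.4,0.06],
    [-0.75,-0.42,0.06],
    [-0.74,-0.44,0.06]
  ],
  "twist": [-0.3,-0.3,-0.3,-0.3,-0.3]
}}

```text
time: 0.72
tool_pos: [284.5, 398.1, 218.8]
tcp_rot: [-3.141, -0.0, 2.855]
contact_force: [0.2, 0.4, -0.4]
grip_width: 90.9
finger_force: 0.0
```

{"method": "arm_command", "body": {
  "gripper": [91,91,91,91,91],
  "dp": [
    [-0.73,-0.46,0.06],
    [-0.72,-0.48,0.06],
    [-0.7,-0.5,0.06],
    [-0.69,-0.51,0.06],
    [-0.68,-0.53,0.06]
  ],
  "twist": [-0.3,-0.3,-0.3,-0.3,-0.3]
}}

```text
time: 1.35
tool_pos: [355.7, 317.3, 211.4]
tcp_rot: [-3.141, -0.001, 2.985]
contact_force: [-0.9, 0.3, -0.0]
grip_width: 91.0
finger_force: 0.0
```

{"method": "arm_command", "body": {
  "gripper": [91,91,91,91,91],
  "dp": [
    [-0.66,-0.55,0.06],
    [-0.65,-0.57,0.06],
    [-0.63,-0.58,0.06],
    [-0.62,-0.6,0.06],
    [-0.6,-0.62,0.06]
  ],
  "twist": [-0.3,-0.3,-0.3,-0.3,-0.3]
}}

```text
time: 1.98
tool_pos: [426.7, 236.5, 203.9]
tcp_rot: [-3.141, -0.001, 3.116]
contact_force: [0.7, -0.3, -0.3]
grip_width: 90.9
finger_force: 0.0
```

{"method": "arm_command", "body": {
  "gripper": [91,91,91,91,91],
  "dp": [
    [-0.58,-0.63,0.06],
    [-0.57,-0.65,0.06],
    [-0.55,-0.66,0.06],
    [-0.53,-0.68,0.06],
    [-0.52,-0.69,0.06]
  ],
  "twist": [-0.3,-0.3,-0.3,-0.3,-0.3]
}}

```text
time: 2.6
tool_pos: [497.6, 155.5, 196.3]
tcp_rot: [3.142, -0.001, -3.036]
contact_force: [-0.1, 0.5, -0.3]
grip_width: 91.3
finger_force: 0.0
```

{"method": "arm_command", "body": {
  "gripper": [91,91,91,91,91],
  "dp": [
    [-0.5,-0.7,0.06],
    [-0.48,-0.71,0.06],
    [-0.46,-0.73,0.06],
    [-0.44,-0.74,0.06],
    [-0.42,-0.75,0.06]
  ],
  "twist": [-0.3,-0.3,-0.3,-0.3,-0.3]
}}

```text
time: 3.22
tool_pos: [568.6, 74.9, 188.7]
tcp_rot: [3.141, -0.001, -2.905]
contact_force: [0.3, 0.2, -0.1]
grip_width: 90.5
finger_force: 0.0
```

Run:
```python
from h import *
o=get_obs();cv2.imwrite("pics/w1.png",capture("wrist")[:,:,::-1]);print(o["tool_pos"],o["tcp_rot"])
plan(568,75,26,193.4)
```

```text
[568.6066312   74.90765566 188.69720138] [ 3.14123348e+00 -9.59383961e-04 -2.90507834e+00]
pose [570.2  72.9 188.4] yaw -166.5 t 3.27 rows 10 tw 0.003
[0.01, 0.01, 0.65] [0.01, 0.01, 0.65] [0.01, 0.01, 0.65] [0.01, 0.01, 0.65] [0.01, 0.01, 0.65]
[0.01, 0.01, 0.65] [0.01, 0.01, 0.65] [0.01, 0.01, 0.65] [0.01, 0.01, 0.65] [0.01, 0.01, 0.65]
```

View pics/w1.png

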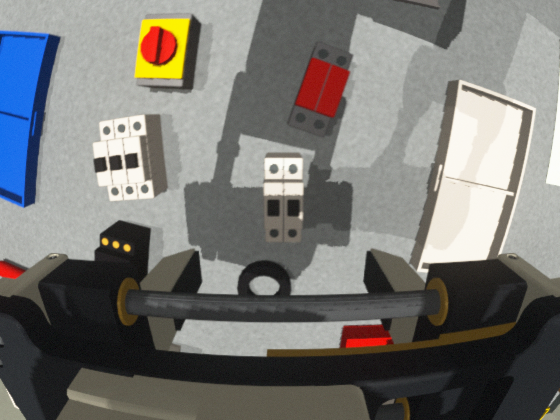

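Run:
```python
from h import *
pose=([569.5,74,188.6],[np.pi,-.001,-2.9051])
for k,p in {"b2":[(264,155),(302,155),(303,242),(264,242)],"arr":[(317,42),(352,53),(325,134),(289,123)],"b3":[(99,121),(148,115),(157,198),(110,201)]}.items():
    w=wrist(p,45,pose)[:,:2];ax=w[2]+w[3]-w[0]-w[1]
    print(k,w.mean(0).round(1),np.linalg.norm(ax)/2,np.linalg.norm(w[0]-w[1]),np.degrees(np.arctan2(ax[1],ax[0])))
```

```text
b2 [568.8  75.8] 86.77651815898523 35.26868167996518 13.982802074193861
arr [457.   84.1] 81.0134011413814 33.66340770389379 -4.365627224361566
b3 [563.5 -86.9] 84.00862124355761 57.10027936330809 16.258999137510767
```

{"method": "arm_command", "body": {
  "gripper": [91,91,91,91,91],
  "dp": [
    [0,0,0.9],
    [0,0,0.9],
    [0,0,0.9],
    [0,0,0.9],
    [0,0,0.8]
  ],
  "twist": [0,0,0,0,0]
}}

```text
time: 3.9
tool_pos: [567.8, 75.8, 78.1]
tcp_rot: [3.141, -0.001, -2.906]
contact_force: [-0.5, -0.0, 0.3]
grip_width: 90.9
finger_force: 0.0
```

{"method": "arm_command", "body": {
  "gripper": [91,91,91,70,40],
  "dp": [
    [0,0,0.8],
    [0,0,0.8],
    [0,0,0.5],
    [0,0,0],
    [0,0,0]
  ],
  "twist": [0,0,0,0,0]
}}

```text
time: 4.53
tool_pos: [568.9, 75.5, 27.3]
tcp_rot: [-3.141, 0.001, -2.906]
contact_force: [0.4, 0.0, 0.5]
grip_width: 75.8
finger_force: 0.0
```

{"method": "arm_command", "body": {
  "gripper": [25,25,25,25,25],
  "dp": [
    [0,0,0],
    [0,0,0],
    [0,0,0],
    [0,0,0],
    [0,0,0]
  ],
  "twist": [0,0,0,0,0]
}}

```text
time: 5.15
tool_pos: [568.5, 75.5, 26.8]
tcp_rot: [3.141, 0.0, -2.906]
contact_force: [-0.1, 1.2, 1.5]
grip_width: 35.3
finger_force: 30.0
```

{"method": "arm_command", "body": {
  "gripper": [25,25,25,25,25],
  "dp": [
    [0,0,-0.6],
    [0,0,-0.8],
    [0,0,-0.9],
    [0,0,-0.9],
    [0,0,-0.8]
  ],
  "twist": [0,0,0,0,0]
}}

```text
time: 5.78
tool_pos: [568.5, 75.4, 128.4]
tcp_rot: [-3.141, 0.001, -2.906]
contact_force: [0.2, -1.0, -1.6]
grip_width: 36.1
finger_force: 30.0
```

Run:
```python
from h import *
plan(488,-301,127,175.9)
```

```text
pose [568.5  75.4 128.4] yaw -166.5 t 5.78 rows 20 tw 0.176
[0.33, -0.69, 0.0] [0.32, -0.7, 0.0] [0.31, -0.7, 0.0] [0.3, -0.71, 0.0] [0.29, -0.71, 0.0]
[0.28, -0.72, 0.0] [0.27, -0.72, 0.0] [0.26, -0.73, 0.0] [0.24, -0.73, 0.0] [0.23, -0.73, 0.0]
[0.22, -0.74, 0.0] [0.21, -0.74, 0.0] [0.2, -0.74, 0.0] [0.19, -0.75, 0.0] [0.18, -0.75, 0.0]
[0.17, -0.75, 0.0] [0.15, -0.75, 0.0] [0.14, -0.76, 0.0] [0.13, -0.76, 0.0] [0.12, -0.76, 0.0]
```

{"method": "arm_command", "body": {
  "gripper": [25,25,25,25,25],
  "dp": [
    [0.33,-0.69,0],
    [0.32,-0.7,0],
    [0.31,-0.7,0],
    [0.3,-0.71,0],
    [0.29,-0.71,0]
  ],
  "twist": [0.18,0.18,0.18,0.18,0.18]
}}

```text
time: 6.4
tool_pos: [547.8, -19.9, 126.4]
tcp_rot: [3.141, -0.001, -2.986]
contact_force: [0.6, -0.3, -2.1]
grip_width: 35.8
finger_force: 30.0
```

{"method": "arm_command", "body": {
  "gripper": [25,25,25,25,25],
  "dp": [
    [0.28,-0.72,0],
    [0.27,-0.72,0],
    [0.26,-0.73,0],
    [0.24,-0.73,0],
    [0.23,-0.73,0]
  ],
  "twist": [0.18,0.18,0.18,0.18,0.18]
}}

```text
time: 7.02
tool_pos: [527.7, -113.7, 126.7]
tcp_rot: [3.142, 0.0, -3.064]
contact_force: [-0.5, 0.1, -1.8]
grip_width: 36.3
finger_force: 30.0
```

{"method": "arm_command", "body": {
  "gripper": [25,25,25,25,25],
  "dp": [
    [0.22,-0.74,0],
    [0.21,-0.74,0],
    [0.2,-0.74,0],
    [0.19,-0.75,0],
    [0.18,-0.75,0]
  ],
  "twist": [0.18,0.18,0.18,0.18,0.18]
}}

```text
time: 7.65
tool_pos: [507.1, -207.8, 126.7]
tcp_rot: [3.142, 0.0, 3.141]
contact_force: [-0.1, 0.5, -1.8]
grip_width: 36.0
finger_force: 30.0
```

{"method": "arm_command", "body": {
  "gripper": [25,25,25,25,25],
  "dp": [
    [0.17,-0.75,0],
    [0.15,-0.75,0],
    [0.14,-0.76,0],
    [0.13,-0.76,0],
    [0.12,-0.76,0]
  ],
  "twist": [0.17,0.17,0.17,0.17,0.17]
}}

```text
time: 8.28
tool_pos: [486.5, -301.7, 126.7]
tcp_rot: [3.141, 0.0, 3.067]
contact_force: [-0.0, 0.0, -1.6]
grip_width: 35.8
finger_force: 30.0
```

Run:
```python
from h import *
o=get_obs();cv2.imwrite("pics/w2.png",capture("wrist")[:,:,::-1]);print(o["tool_pos"],o["tcp_rot"])
plan(488,-301,33,175.9)
```

```text
[ 486.50931237 -301.73186999  126.67101892] [3.14149626e+00 3.52258370e-05 3.06653895e+00]
pose [ 486.1 -304.1  126.7] yaw 175.6 t 8.32 rows 5 tw -0.012
[-0.01, 0.03, 0.75] [-0.01, 0.03, 0.75] [-0.01, 0.03, 0.75] [-0.01, 0.03, 0.75] [-0.01, 0.03, 0.75]
```

View pics/w2.png

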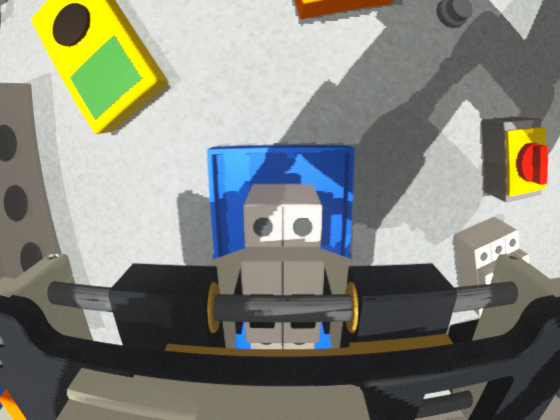

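{"method": "arm_command", "body": {
  "gripper": [25,25,25,25,25],
  "dp": [
    [-0.03,0,0.9],
    [0,0,1.0],
    [0,0,1.0],
    [0,0,0.6],
    [0,0,0.25]
  ],
  "twist": [0,0,0,0,0]
}}

```text
time: 8.95
tool_pos: [487.4, -300.5, 32.2]
tcp_rot: [3.141, -0.001, 3.067]
contact_force: [0.6, -0.5, -0.7]
grip_width: 35.3
finger_force: 30.0
```

{"method": "arm_command", "body": {
  "gripper": [25,58,58,58,58],
  "dp": [
    [0,0,0.02],
    [0,0,0],
    [0,0,0],
    [0,0,0],
    [0,0,0]
  ],
  "twist": [0,0,0,0,0]
}}

```text
time: 9.57
tool_pos: [487.7, -300.6, 32.7]
tcp_rot: [-3.141, 0.0, 3.067]
contact_force: [0.6, 0.5, -0.0]
grip_width: 58.0
finger_force: 0.0
```

{"method": "arm_command", "body": {
  "gripper": [58,58,75,91,91],
  "dp": [
    [0,0,-0.6],
    [0,0,-1.0],
    [0,0,-1.0],
    [0,0,-0.9],
    [0,0,-0.5]
  ],
  "twist": [0,0,0,0,0]
}}

```text
time: 10.2
tool_pos: [488.1, -300.9, 134.6]
tcp_rot: [-3.14, 0.002, 3.068]
contact_force: [-0.1, -0.7, -0.1]
grip_width: 83.5
finger_force: 0.0
```

Run:
```python
from h import *
plan(688.4,-89.6,150,178.9)
```

```text
pose [ 488.1 -300.9  134.6] yaw 175.8 t 10.2 rows 15 tw -0.042
[-0.49, 0.6, -0.04] [-0.49, 0.6, -0.04] [-0.5, 0.6, -0.04] [-0.5, 0.6, -0.04] [-0.5, 0.59, -0.04]
[-0.5, 0.59, -0.04] [-0.5, 0.59, -0.04] [-0.51, 0.59, -0.04] [-0.51, 0.59, -0.04] [-0.51, 0.59, -0.04]
[-0.51, 0.58, -0.04] [-0.51, 0.58, -0.04] [-0.52, 0.58, -0.04] [-0.52, 0.58, -0.04] [-0.52, 0.58, -0.04]
```

{"method": "arm_command", "body": {
  "gripper": [91,91,91,91,91],
  "dp": [
    [-0.49,0.6,-0.04],
    [-0.49,0.6,-0.04],
    [-0.5,0.6,-0.04],
    [-0.5,0.6,-0.04],
    [-0.5,0.59,-0.04]
  ],
  "twist": [-0.04,-0.04,-0.04,-0.04,-0.04]
}}

```text
time: 10.82
tool_pos: [555.4, -228.7, 137.1]
tcp_rot: [3.141, -0.001, 3.086]
contact_force: [0.1, -0.6, 0.1]
grip_width: 91.0
finger_force: 0.0
```

{"method": "arm_command", "body": {
  "gripper": [91,91,91,91,91],
  "dp": [
    [-0.5,0.59,-0.04],
    [-0.5,0.59,-0.04],
    [-0.5,0.59,-0.04],
    [-0.51,0.59,-0.04],
    [-0.51,0.59,-0.04]
  ],
  "twist": [-0.04,-0.04,-0.04,-0.04,-0.04]
}}

```text
time: 11.45
tool_pos: [621.9, -158.6, 142.5]
tcp_rot: [3.142, 0.0, 3.103]
contact_force: [0.1, 0.6, -0.6]
grip_width: 91.1
finger_force: 0.0
```

{"method": "arm_command", "body": {
  "gripper": [91,91,91,91,91],
  "dp": [
    [-0.51,0.58,-0.04],
    [-0.51,0.58,-0.04],
    [-0.52,0.58,-0.04],
    [-0.52,0.58,-0.04],
    [-0.52,0.58,-0.04]
  ],
  "twist": [-0.04,-0.04,-0.04,-0.04,-0.04]
}}

```text
time: 12.08
tool_pos: [688.6, -88.2, 147.4]
tcp_rot: [3.142, -0.0, 3.12]
contact_force: [0.7, -1.2, 0.2]
grip_width: 91.3
finger_force: 0.0
```

Run:
```python
from h import *
o=get_obs();cv2.imwrite("pics/w3.png",capture("wrist")[:,:,::-1]);print(o["tool_pos"],o["tcp_rot"])
```

```text
[688.60710828 -88.20633502 147.43997652] [ 3.14151262e+00 -6.60916755e-05  3.12001182e+00]
```

View pics/w3.png

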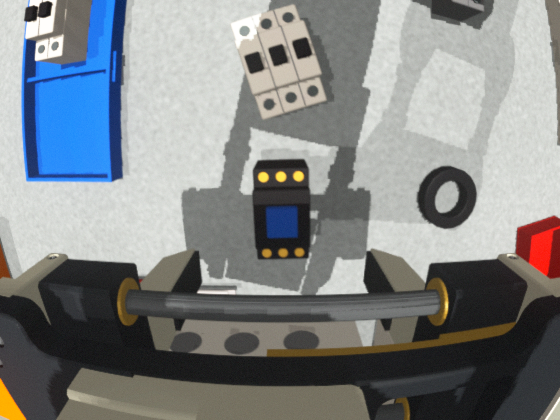

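{"method": "arm_command", "body": {
  "gripper": [91,91,91,91,91],
  "dp": [
    [0,0,0.9],
    [0,0,1.0],
    [0,0,1.0],
    [0,0,1.0],
    [0,0,0.9]
  ],
  "twist": [0,0,0,0,0]
}}

```text
time: 12.75
tool_pos: [687.7, -89.1, 26.4]
tcp_rot: [3.142, -0.001, 3.12]
contact_force: [0.3, 0.2, -0.3]
grip_width: 91.0
finger_force: 0.0
```

{"method": "arm_command", "body": {
  "gripper": [70,35,35,35,35],
  "dp": [
    [0,0,0],
    [0,0,0],
    [0,0,0],
    [0,0,0],
    [0,0,0]
  ],
  "twist": [0,0,0,0,0]
}}

```text
time: 13.38
tool_pos: [688.0, -89.2, 28.0]
tcp_rot: [-3.141, 0.001, 3.12]
contact_force: [-0.6, 0.3, 0.0]
grip_width: 45.2
finger_force: 0.1
```

{"method": "arm_command", "body": {
  "gripper": [35,35,35,35,35],
  "dp": [
    [0,0,0],
    [0,0,0],
    [0,0,-0.5],
    [0,0,-0.9],
    [0,0,-0.9]
  ],
  "twist": [0,0,0,0,0]
}}

```text
time: 14.0
tool_pos: [687.4, -89.1, 85.4]
tcp_rot: [3.141, -0.001, 3.12]
contact_force: [1.2, 0.1, -3.0]
grip_width: 44.9
finger_force: 29.8
```

Run:
```python
from h import *
plan(597.5,-308.9,130,175.9)
```

```text
pose [687.4 -89.1  85.4] yaw 178.8 t 14.0 rows 10 tw 0.057
[0.34, -0.89, -0.18] [0.34, -0.89, -0.18] [0.33, -0.89, -0.18] [0.33, -0.89, -0.18] [0.32, -0.89, -0.18]
[0.32, -0.9, -0.18] [0.31, -0.9, -0.18] [0.31, -0.9, -0.18] [0.3, -0.9, -0.18] [0.3, -0.9, -0.18]
```

{"method": "arm_command", "body": {
  "gripper": [35,35,35,35,35],
  "dp": [
    [0.34,-0.89,-0.18],
    [0.34,-0.89,-0.18],
    [0.33,-0.89,-0.18],
    [0.33,-0.89,-0.18],
    [0.32,-0.89,-0.18]
  ],
  "twist": [0.06,0.06,0.06,0.06,0.06]
}}

```text
time: 14.62
tool_pos: [641.8, -200.9, 107.5]
tcp_rot: [3.141, -0.0, 3.093]
contact_force: [-0.1, 0.3, -3.2]
grip_width: 45.0
finger_force: 29.8
```

{"method": "arm_command", "body": {
  "gripper": [35,35,35,35,35],
  "dp": [
    [0.32,-0.9,-0.18],
    [0.31,-0.9,-0.18],
    [0.31,-0.9,-0.18],
    [0.3,-0.9,-0.18],
    [0.3,-0.9,-0.18]
  ],
  "twist": [0.06,0.06,0.06,0.06,0.06]
}}

```text
time: 15.25
tool_pos: [597.2, -310.6, 130.3]
tcp_rot: [3.142, 0.0, 3.067]
contact_force: [-0.1, 0.0, -3.0]
grip_width: 45.0
finger_force: 29.8
```

Run:
```python
from h import *
for i in range(3): o=get_obs();print(o["tool_pos"],o["tcp_rot"]);capture("top")
plan(597.5,-308.9,32.5,175.9)
```

```text
[ 597.15444347 -310.57015381  130.25287964] [3.14153771e+00 1.14193951e-04 3.06713766e+00]
[ 596.1283131  -313.9491821   130.96601797] [-3.13913563e+00  6.00756320e-04  3.06487400e+00]
[ 596.73138984 -312.45972724  130.67847578] [-3.14010932e+00  8.79918702e-04  3.06455162e+00]
pose [ 597.2 -310.8  130.3] yaw 175.6 t 15.4 rows 5 tw -0.011
[-0.0, 0.02, 0.78] [-0.0, 0.02, 0.78] [-0.0, 0.02, 0.78] [-0.0, 0.02, 0.78] [-0.0, 0.02, 0.78]
```

{"method": "arm_command", "body": {
  "gripper": [35,35,35,35,35],
  "dp": [
    [0,0.08,0.95],
    [0,0,1.0],
    [0,0,1.0],
    [0,0,0.7],
    [0,0,0.25]
  ],
  "twist": [0,0,0,0,0]
}}

```text
time: 16.02
tool_pos: [597.2, -305.9, 32.9]
tcp_rot: [3.14, -0.003, 3.068]
contact_force: [-13.5, 8.6, 28.2]
grip_width: 45.1
finger_force: 29.9
```

{"method": "arm_command", "body": {
  "gripper": [35,66,66,66,66],
  "dp": [
    [0,0,0.02],
    [0,0,0],
    [0,0,0],
    [0,0,0],
    [0,0,0]
  ],
  "twist": [0,0,0,0,0]
}}

```text
time: 16.65
tool_pos: [598.0, -307.2, 32.0]
tcp_rot: [-3.142, 0.0, 3.067]
contact_force: [0.5, 0.1, -0.2]
grip_width: 66.0
finger_force: 0.0
```

{"method": "arm_command", "body": {
  "gripper": [66,66,80,91,91],
  "dp": [
    [0,0,-0.6],
    [0,0,-1.0],
    [0,0,-1.0],
    [0,0,-0.9],
    [0,0,-0.5]
  ],
  "twist": [0,0,0,0,0]
}}

```text
time: 17.27
tool_pos: [598.5, -307.5, 134.4]
tcp_rot: [-3.14, 0.003, 3.068]
contact_force: [-0.6, -0.3, -0.8]
grip_width: 89.6
finger_force: 0.0
```

Run:
```python
from h import *
plan(562.5,-88.5,135,196.2)
```

```text
pose [ 598.5 -307.5  134.4] yaw 175.8 t 17.27 rows 10 tw -0.409
[0.21, 0.86, -0.0] [0.18, 0.87, -0.0] [0.15, 0.88, -0.0] [0.12, 0.88, -0.0] [0.08, 0.88, -0.0]
[0.05, 0.89, -0.0] [0.02, 0.89, -0.0] [-0.01, 0.89, -0.0] [-0.04, 0.89, -0.0] [-0.07, 0.88, -0.0]
```

{"method": "arm_command", "body": {
  "gripper": [91,91,91,91,91],
  "dp": [
    [0.21,0.86,0],
    [0.18,0.87,0],
    [0.15,0.88,0],
    [0.12,0.88,0],
    [0.08,0.88,0]
  ],
  "twist": [-0.41,-0.41,-0.41,-0.41,-0.41]
}}

```text
time: 17.9
tool_pos: [579.4, -196.8, 132.1]
tcp_rot: [3.141, 0.0, -3.035]
contact_force: [-0.9, 1.1, -0.6]
grip_width: 91.3
finger_force: 0.0
```

{"method": "arm_command", "body": {
  "gripper": [91,91,91,91,91],
  "dp": [
    [0.05,0.89,0],
    [0.02,0.89,0],
    [-0.01,0.89,0],
    [-0.04,0.89,0],
    [-0.07,0.88,0]
  ],
  "twist": [-0.41,-0.41,-0.41,-0.41,-0.41]
}}

```text
time: 18.52
tool_pos: [561.1, -86.5, 132.0]
tcp_rot: [3.142, 0.0, -2.855]
contact_force: [-0.8, 0.1, -0.1]
grip_width: 91.0
finger_force: 0.0
```

Run:
```python
from h import *
o=get_obs();w=capture("wrist")[:,:,::-1];s=capture("scene")[180:260,90:230,::-1];t=capture("top")[120:230,360:440,::-1]
print(o["tool_pos"],o["tcp_rot"])
im=np.zeros((600,800,3),np.uint8)
im[:360,:480]=cv2.resize(w,(480,360));im[:330,490:730]=cv2.resize(t,(240,330));im[360:600,:420]=cv2.resize(s,(420,240))
cv2.imwrite("pics/m4.png",im)
```

```text
[561.14457911 -86.54572724 131.96487266] [ 3.14150572e+00  1.10871334e-04 -2.85545602e+00]
```

View pics/m4.png

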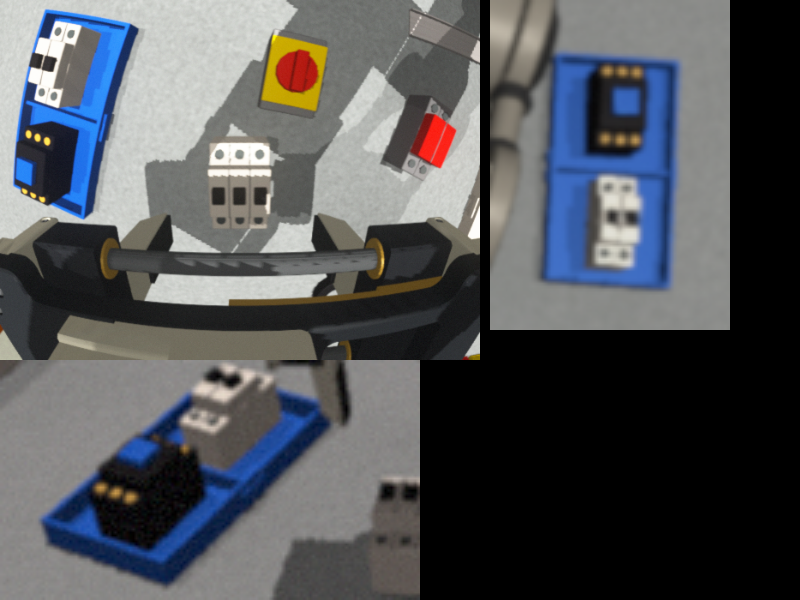

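Both blue-tray parts sit flat in their own compartments; breaker3 is centred under the gripper (column ~280). Picking it.

{"method": "arm_command", "body": {
  "gripper": [91,91,91,91,91],
  "dp": [
    [0,0,0.8],
    [0,0,0.9],
    [0,0,0.9],
    [0,0,0.9],
    [0,0,0.7]
  ],
  "twist": [0,0,0,0,0]
}}

```text
time: 19.3
tool_pos: [561.4, -88.7, 25.9]
tcp_rot: [3.142, -0.0, -2.859]
contact_force: [0.3, -0.1, -0.0]
grip_width: 90.6
finger_force: 0.0
```

{"method": "arm_command", "body": {
  "gripper": [80,44,44,44,44],
  "dp": [
    [0,0,0],
    [0,0,0],
    [0,0,0],
    [0,0,0],
    [0,0,0]
  ],
  "twist": [0,0,0,0,0]
}}

```text
time: 19.92
tool_pos: [562.0, -88.4, 27.7]
tcp_rot: [-3.14, 0.001, -2.858]
contact_force: [0.1, -2.0, 2.9]
grip_width: 54.0
finger_force: 30.0
```

{"method": "arm_command", "body": {
  "gripper": [44,44,44,44,44],
  "dp": [
    [0,0,0],
    [0,0,-0.6],
    [0,0,-0.9],
    [0,0,-1.0],
    [0,0,-1.0]
  ],
  "twist": [0,0,0,0,0]
}}

```text
time: 20.55
tool_pos: [560.8, -87.6, 115.3]
tcp_rot: [3.14, -0.001, -2.858]
contact_force: [1.0, -0.3, -3.3]
grip_width: 54.1
finger_force: 30.0
```

Run:
```python
from h import *
plan(557.5,303.3,128,185.8)
```

```text
pose [560.8 -87.6 115.3] yaw -163.7 t 20.55 rows 20 tw 0.105
[-0.21, 0.75, -0.03] [-0.21, 0.75, -0.03] [-0.2, 0.76, -0.03] [-0.19, 0.76, -0.03] [-0.19, 0.76, -0.03]
[-0.18, 0.76, -0.03] [-0.17, 0.76, -0.03] [-0.16, 0.76, -0.03] [-0.16, 0.77, -0.03] [-0.15, 0.77, -0.03]
[-0.14, 0.77, -0.03] [-0.14, 0.77, -0.03] [-0.13, 0.77, -0.03] [-0.12, 0.77, -0.03] [-0.12, 0.77, -0.03]
[-0.11, 0.77, -0.03] [-0.1, 0.78, -0.03] [-0.09, 0.78, -0.03] [-0.09, 0.78, -0.03] [-0.08, 0.78, -0.03]
```

{"method": "arm_command", "body": {
  "gripper": [44,44,44,44,44],
  "dp": [
    [-0.21,0.75,-0.03],
    [-0.21,0.75,-0.03],
    [-0.2,0.76,-0.03],
    [-0.19,0.76,-0.03],
    [-0.19,0.76,-0.03]
  ],
  "twist": [0.1,0.1,0.1,0.1,0.1]
}}

```text
time: 21.18
tool_pos: [559.9, 10.7, 118.3]
tcp_rot: [3.141, -0.001, -2.902]
contact_force: [0.3, 0.2, -3.3]
grip_width: 53.5
finger_force: 30.0
```

{"method": "arm_command", "body": {
  "gripper": [44,44,44,44,44],
  "dp": [
    [-0.18,0.76,-0.03],
    [-0.17,0.76,-0.03],
    [-0.16,0.76,-0.03],
    [-0.16,0.77,-0.03],
    [-0.15,0.77,-0.03]
  ],
  "twist": [0.1,0.1,0.1,0.1,0.1]
}}

```text
time: 21.8
tool_pos: [558.8, 108.3, 122.1]
tcp_rot: [3.141, -0.001, -2.945]
contact_force: [-0.5, -0.5, -3.8]
grip_width: 54.0
finger_force: 30.0
```

{"method": "arm_command", "body": {
  "gripper": [44,44,44,44,44],
  "dp": [
    [-0.14,0.77,-0.03],
    [-0.14,0.77,-0.03],
    [-0.13,0.77,-0.03],
    [-0.12,0.77,-0.03],
    [-0.12,0.77,-0.03]
  ],
  "twist": [0.11,0.11,0.11,0.11,0.11]
}}

```text
time: 22.42
tool_pos: [557.8, 205.8, 125.8]
tcp_rot: [3.141, -0.002, -2.993]
contact_force: [-0.1, -0.2, -4.2]
grip_width: 54.0
finger_force: 30.0
```

{"method": "arm_command", "body": {
  "gripper": [44,44,44,44,44],
  "dp": [
    [-0.11,0.77,-0.03],
    [-0.1,0.78,-0.03],
    [-0.09,0.78,-0.03],
    [-0.09,0.78,-0.03],
    [-0.08,0.78,-0.03]
  ],
  "twist": [0.11,0.11,0.11,0.11,0.11]
}}

```text
time: 23.05
tool_pos: [556.9, 303.6, 129.4]
tcp_rot: [-3.141, -0.002, -3.041]
contact_force: [0.5, -0.1, -3.0]
grip_width: 54.1
finger_force: 30.0
```

Run:
```python
from h import *
o=get_obs();cv2.imwrite("pics/w5.png",capture("wrist")[:,:,::-1]);print(o["tool_pos"],o["tcp_rot"])
for i in range(3): o=get_obs();print(o["tool_pos"]);capture("top")
plan(557.5,303.3,33,185.8)
```

```text
[556.87302443 303.59996668 129.44527966] [-3.14147074e+00 -1.75559963e-03 -3.04132406e+00]
[556.65303143 306.09097414 129.58566471]
[556.75527585 304.80097756 129.42306349]
[556.90672565 303.60759973 129.31835302]
pose [557.1 302.8 129.3] yaw -174.2 t 23.25 rows 5 tw 0.0
[-0.0, 0.0, 0.77] [-0.0, 0.0, 0.77] [-0.0, 0.0, 0.77] [-0.0, 0.0, 0.77] [-0.0, 0.0, 0.77]
```

View pics/w5.png

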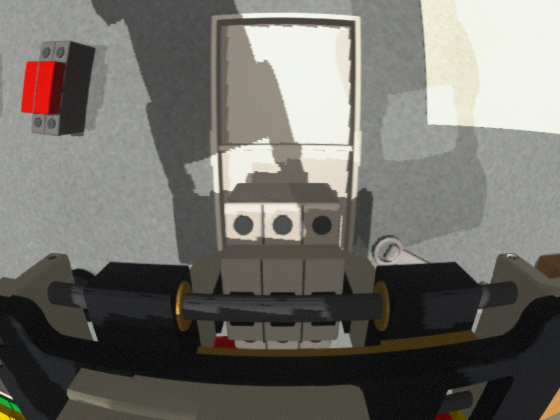

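{"method": "arm_command", "body": {
  "gripper": [44,44,44,44,44],
  "dp": [
    [0,0,0.9],
    [0,0,1.0],
    [0,0,1.0],
    [0,0,0.6],
    [0,0,0.25]
  ],
  "twist": [0,0,0,0,0]
}}

```text
time: 23.88
tool_pos: [557.5, 302.3, 35.1]
tcp_rot: [-3.141, -0.001, -3.042]
contact_force: [0.2, 0.7, -2.9]
grip_width: 54.1
finger_force: 30.0
```

{"method": "arm_command", "body": {
  "gripper": [44,44,70,70,70],
  "dp": [
    [0,0,0.05],
    [0,0,0],
    [0,0,0],
    [0,0,0],
    [0,0,0]
  ],
  "twist": [0,0,0,0,0]
}}

```text
time: 24.5
tool_pos: [558.0, 303.1, 35.0]
tcp_rot: [3.141, 0.001, -3.041]
contact_force: [-0.4, -0.5, -0.1]
grip_width: 69.6
finger_force: 0.0
```

{"method": "arm_command", "body": {
  "gripper": [70,70,80,91,91],
  "dp": [
    [0,0,-0.6],
    [0,0,-1.0],
    [0,0,-1.0],
    [0,0,-0.9],
    [0,0,-0.5]
  ],
  "twist": [0,0,0,0,0]
}}

```text
time: 25.12
tool_pos: [558.4, 303.2, 136.9]
tcp_rot: [3.141, 0.003, -3.041]
contact_force: [-0.9, 0.0, 0.1]
grip_width: 90.3
finger_force: 0.0
```

Run:
```python
from h import *
plan(457.5,83.5,135,176.2)
```

```text
pose [558.4 303.2 136.9] yaw -174.2 t 25.12 rows 10 tw 0.191
[0.49, -0.83, 0.01] [0.48, -0.84, 0.01] [0.46, -0.85, 0.01] [0.45, -0.86, 0.01] [0.43, -0.86, 0.01]
[0.42, -0.87, 0.01] [0.4, -0.88, 0.01] [0.39, -0.89, 0.01] [0.37, -0.89, 0.01] [0.36, -0.9, 0.01]
```

{"method": "arm_command", "body": {
  "gripper": [91,91,91,91,91],
  "dp": [
    [0.49,-0.83,0],
    [0.48,-0.84,0],
    [0.46,-0.85,0],
    [0.45,-0.86,0],
    [0.43,-0.86,0]
  ],
  "twist": [0.19,0.19,0.19,0.19,0.19]
}}

```text
time: 25.75
tool_pos: [506.7, 192.6, 134.7]
tcp_rot: [3.142, -0.0, -3.125]
contact_force: [0.4, 0.0, 0.5]
grip_width: 90.9
finger_force: 0.0
```

{"method": "arm_command", "body": {
  "gripper": [91,91,91,91,91],
  "dp": [
    [0.42,-0.87,0],
    [0.4,-0.88,0],
    [0.39,-0.89,0],
    [0.37,-0.89,0],
    [0.36,-0.9,0]
  ],
  "twist": [0.19,0.19,0.19,0.19,0.19]
}}

```text
time: 26.38
tool_pos: [456.6, 82.6, 134.7]
tcp_rot: [3.142, 0.0, 3.076]
contact_force: [-0.4, -0.8, 0.2]
grip_width: 91.1
finger_force: 0.0
```

Run:
```python
from h import *
capture("top");o=get_obs();cv2.imwrite("pics/w6.png",capture("wrist")[:,:,::-1]);print(o["tool_pos"],o["tcp_rot"])
plan(457.5,83.5,27,176.2)
```

```text
[455.25621963  80.79039293 134.54900028] [-3.14040622e+00 -1.46932206e-03  3.07460629e+00]
pose [456.1  81.9 134.7] yaw 176.1 t 26.48 rows 5 tw -0.002
[-0.01, 0.01, 0.86] [-0.01, 0.01, 0.86] [-0.01, 0.01, 0.86] [-0.01, 0.01, 0.86] [-0.01, 0.01, 0.86]
```

View pics/w6.png

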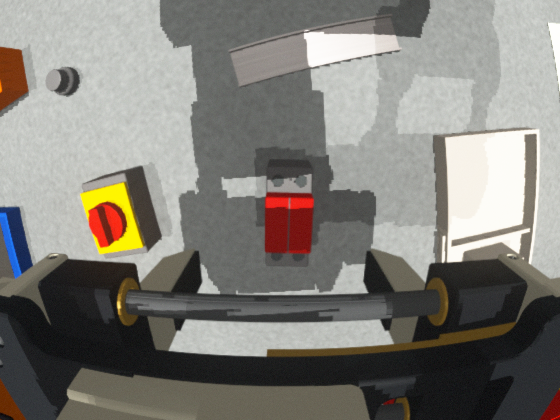

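Run:
```python
from h import *
pose=([456.6,82.6,134.7],[np.pi,0,3.0755])
w=wrist([(265,197),(313,197),(311,253),(266,253)],62,pose);print(w.round(1),w.mean(0))
plan(*w.mean(0)[:2],27,176.2,start=(456.6,82.6,134.7,176.2))
```

```text
[[434.1  72.1  62. ]
 [436.4 107.1  62. ]
 [481.1 104.   62. ]
 [478.8  69.2  62. ]] [457.59704547  88.09741301  62.        ]
pose [456.6  82.6 134.7] yaw 176.2 t 26.48 rows 5 tw -0.0
[-0.01, 0.04, 0.86] [-0.01, 0.04, 0.86] [-0.01, 0.04, 0.86] [-0.01, 0.04, 0.86] [-0.01, 0.04, 0.86]
```

{"method": "arm_command", "body": {
  "gripper": [91,91,91,91,91],
  "dp": [
    [-0.04,0.2,0.8],
    [0,0,0.9],
    [0,0,0.9],
    [0,0,0.9],
    [0,0,0.8]
  ],
  "twist": [0,0,0,0,0]
}}

```text
time: 27.1
tool_pos: [458.7, 88.8, 26.3]
tcp_rot: [3.141, 0.0, 3.077]
contact_force: [0.4, 0.5, 0.3]
grip_width: 91.1
finger_force: 0.0
```

{"method": "arm_command", "body": {
  "gripper": [70,40,26,26,26],
  "dp": [
    [0,0,0],
    [0,0,0],
    [0,0,0],
    [0,0,0],
    [0,0,0]
  ],
  "twist": [0,0,0,0,0]
}}

```text
time: 27.72
tool_pos: [458.5, 88.2, 27.3]
tcp_rot: [3.141, 0.001, 3.076]
contact_force: [-0.0, -0.1, 0.5]
grip_width: 45.5
finger_force: 0.0
```

{"method": "arm_command", "body": {
  "gripper": [26,26,26,26,26],
  "dp": [
    [0,0,0],
    [0,0,0],
    [0,0,0],
    [0,0,-0.6],
    [0,0,-0.9]
  ],
  "twist": [0,0,0,0,0]
}}

```text
time: 28.35
tool_pos: [457.1, 88.4, 63.9]
tcp_rot: [3.141, -0.003, 3.076]
contact_force: [-0.1, 0.1, -2.4]
grip_width: 35.6
finger_force: 29.9
```

Run:
```python
from h import *
plan(448.1,292.3,128,185.8)
```

```text
pose [457.1  88.4  63.9] yaw 176.2 t 28.35 rows 10 tw -0.191
[0.09, 0.81, -0.26] [0.08, 0.81, -0.26] [0.06, 0.81, -0.26] [0.05, 0.81, -0.26] [0.04, 0.82, -0.26]
[0.02, 0.82, -0.26] [0.01, 0.82, -0.26] [-0.01, 0.82, -0.26] [-0.02, 0.82, -0.26] [-0.03, 0.82, -0.26]
```

{"method": "arm_command", "body": {
  "gripper": [26,26,26,26,26],
  "dp": [
    [0.09,0.81,-0.26],
    [0.08,0.81,-0.26],
    [0.06,0.81,-0.26],
    [0.05,0.81,-0.26],
    [0.04,0.82,-0.26]
  ],
  "twist": [-0.19,-0.19,-0.19,-0.19,-0.19]
}}

```text
time: 28.98
tool_pos: [452.8, 190.7, 96.5]
tcp_rot: [3.141, -0.002, -3.124]
contact_force: [0.2, -0.2, -2.3]
grip_width: 35.8
finger_force: 29.9
```

{"method": "arm_command", "body": {
  "gripper": [26,26,26,26,26],
  "dp": [
    [0.02,0.82,-0.26],
    [0.01,0.82,-0.26],
    [-0.01,0.82,-0.26],
    [-0.02,0.82,-0.26],
    [-0.03,0.82,-0.26]
  ],
  "twist": [-0.19,-0.19,-0.19,-0.19,-0.19]
}}

```text
time: 29.6
tool_pos: [448.4, 293.1, 129.1]
tcp_rot: [-3.141, -0.002, -3.041]
contact_force: [-0.6, 0.5, -2.1]
grip_width: 35.7
finger_force: 29.9
```

Run:
```python
from h import *
o=get_obs();cv2.imwrite("pics/w7.png",capture("wrist")[:,:,::-1])
for i in range(3): o=get_obs();print(o["tool_pos"]);capture("top")
plan(448.1,292.3,33.5,185.8)
```

```text
[448.92276103 295.62954903 130.17562858]
[449.01136501 294.36046645 129.77155459]
[448.80661927 293.19219515 129.33841596]
pose [448.7 292.5 129.1] yaw -174.2 t 29.8 rows 5 tw 0.0
[0.01, -0.0, 0.76] [0.01, -0.0, 0.76] [0.01, -0.0, 0.76] [0.01, -0.0, 0.76] [0.01, -0.0, 0.76]
```

View pics/w7.png

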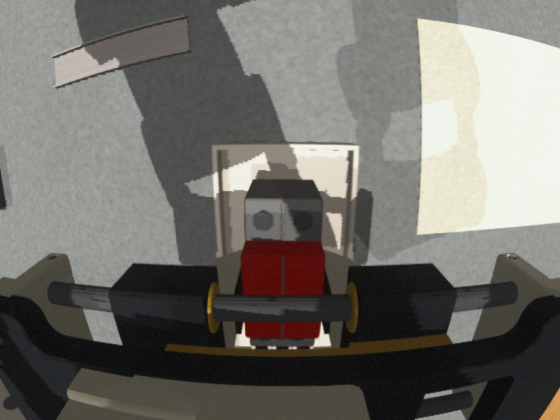

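Arrester centred over the near compartment (columns 245–322 between walls 217 and 355). Lower and release.

{"method": "arm_command", "body": {
  "gripper": [26,26,26,26,26],
  "dp": [
    [0,0,0.9],
    [0,0,1.0],
    [0,0,1.0],
    [0,0,0.6],
    [0,0,0.28]
  ],
  "twist": [0,0,0,0,0]
}}

```text
time: 30.42
tool_pos: [448.9, 291.8, 34.2]
tcp_rot: [-3.141, -0.001, -3.042]
contact_force: [-0.0, -0.6, -3.1]
grip_width: 35.8
finger_force: 29.9
```

{"method": "arm_command", "body": {
  "gripper": [26,26,58,58,58],
  "dp": [
    [0,0,0.05],
    [0,0,0],
    [0,0,0],
    [0,0,0],
    [0,0,0]
  ],
  "twist": [0,0,0,0,0]
}}

```text
time: 31.05
tool_pos: [449.3, 292.5, 34.1]
tcp_rot: [3.141, 0.001, -3.041]
contact_force: [-0.0, -1.7, 0.8]
grip_width: 56.8
finger_force: 0.0
```

{"method": "arm_command", "body": {
  "gripper": [58,58,70,91,91],
  "dp": [
    [0,0,-0.6],
    [0,0,-1.0],
    [0,0,-1.0],
    [0,0,-1.0],
    [0,0,-1.0]
  ],
  "twist": [0,0,0,0,0]
}}

```text
time: 31.68
tool_pos: [449.2, 292.4, 150.8]
tcp_rot: [3.141, 0.001, -3.041]
contact_force: [0.5, -1.2, -0.4]
grip_width: 83.4
finger_force: 0.0
```

{"method": "arm_command", "body": {
  "gripper": [91,91,91,91,91],
  "dp": [
    [0,-1,-0.5],
    [0,-1,-0.5],
    [0,-1,0],
    [0,-1,0],
    [0,-1,0]
  ],
  "twist": [0,0,0,0,0]
}}

```text
time: 32.3
tool_pos: [461.8, 167.2, 174.9]
tcp_rot: [3.141, 0.001, -3.041]
contact_force: [0.8, 0.4, 0.7]
grip_width: 90.9
finger_force: 0.0
```

Run:
```python
from h import *
capture("top");capture("top")
s=capture("scene")[150:320,90:450,::-1];t=capture("top")[105:235,160:440,::-1]
im=np.zeros((600,600,3),np.uint8)
im[:285,:600]=cv2.resize(s,(600,285));im[300:580]=cv2.resize(t,(600,280))
cv2.imwrite("pics/f.png",im);print(get_obs()["time"])
```

```text
32.5
```

View pics/f.png

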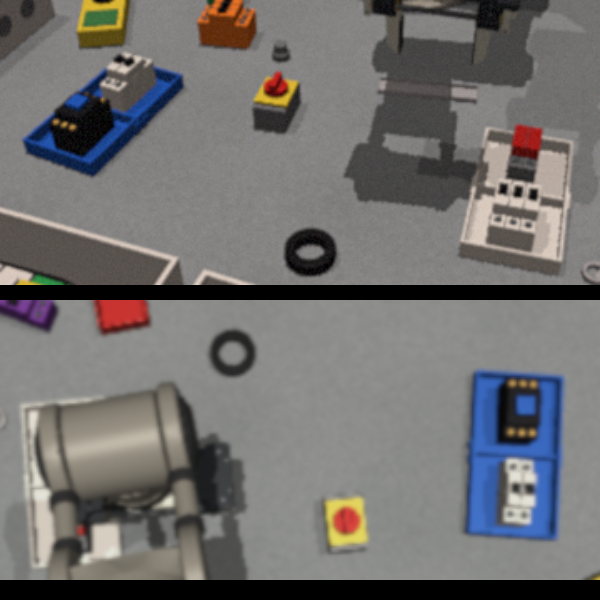

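Run:
```python
from h import *
cv2.imwrite("pics/w8.png",cv2.resize(capture("wrist")[0:320,280:560,::-1],None,fx=1.8,fy=1.8))
```

```text
(no output)
```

View pics/w8.png

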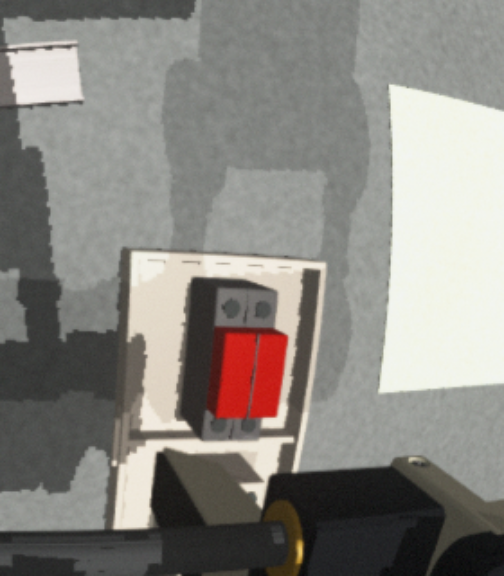

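The arrester stands flat and clear of the walls. Handing in.

```bash
python3 -c "
from plant import *
print(close_job())"
```

```text
the job is handed in; nothing more can be done
None
```

Both kits are made up and the job was handed in at about 32.5 s: the two-pole breaker and contactor are in the blue tray, and the three-pole breaker and arrester in the grey-white tray. Each part sits upright in its own compartment and is released; the isolator and tape were not touched.

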